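# Shift the pump drive into third

### The job

Shift the pump drive into third: with the fingertips or the outside of the fingers, gently push its gear lever out of the left leg of the H-shaped gate, across the middle channel to the right leg, then forward, away from you, fully into the far right slot, and leave it there. Only push the lever, never pinch it between the fingers, and do not put it into the near right slot (fourth) on the way. Leave everything that stands round the drive where it is.

Things in the scene. Friction and masses are not known exactly. Their poses are not given: they have to be found in the camera images.
- drive: the pump drive, fixed to the worktop: white housing 150 (x) x 140 (y) x 80 mm high with a grey top and a round pump head on its left flank (to 113 mm left of the centre, nipples 90 mm high). Origin: centre of its underside, on the worktop. x points forward (away from the robot, to the far slots), y left; turned up to 20 degrees about the vertical
- gate (a point): centre of the H-shaped gate in the drive's top, 80 mm above the worktop; axes as the drive. Its legs run along x, centre lines 16 mm left (first slot far, second near) and 16 mm right (third far, fourth near), 16 mm wide, 52 long. The middle channel joins them along y, 15 mm wide. Two round-ended tongues part the legs and stop the lever
- grip (a point): centre of the lever's black upright grip, round, 30 mm across, 60 tall (domed top 34 mm above, bare 10 mm stem from 30 mm below). z points up along the lever. 115 mm from pivot: with c = across, f = fore its place in the drive's frame is x = 0.115 sin f, y = -0.115 cos f sin c, z = 0.015 + 0.115 cos f cos c. Stays where it is left; 1 to 3 N at the grip moves it
- pivot (a point): the point about which the lever tilts, hidden in the drive under the gate's centre, 15 mm above the worktop. To the right of the drive, between it and where the robot may start, a tall water bath with its lid up stands fixed on the worktop (its nearest corner about 0.5 m ahead of the robot, on its centre line): pass in front of it
- across (a joint): sideways tilt of the lever, rad: -0.26 in the left leg, 0 in the middle, +0.26 in the right leg (stops at -0.27 and 0.27); positive is to the right. The lever passes from leg to leg only while fore is near 0 (within about 0.04)
- fore (a joint): forward tilt of the lever, rad: 0 in the middle channel, positive away from the robot; stops at +0.32 (bottom of the far slots) and -0.32 (bottom of the near slots). At the start the lever stands anywhere along the left leg
- beaker_2: small glass beaker, 52 mm across, 66 high, standing near the drive's near right corner. Bystander, loose; origin at the centre of its underside
- vial_1: screw-cap vial, 22 mm across, 54 high, standing behind the drive (the left one). Bystander, loose; origin at the centre of its underside
- vial_2: screw-cap vial, 22 mm across, 54 high, standing behind the drive (the right one). Bystander, loose; origin at the centre of its underside
- timer: square bench timer, 66x66x17 mm, lying near the drive's near left corner. Bystander, loose; origin at the centre of its underside
- marker_1: marker pen, 133 mm long, 14 high, lying in front of the drive. Bystander, loose; origin at the centre of its underside
- petri_1: flat petri dish, 60 mm across, 15 high, beyond the drive's far left corner. Bystander, loose; origin at the centre of its underside

How it is judged (in metres and radians):
On the way, in this order (a step that is already met when the one before it is completed fails the run):
1. the lever is across in the right leg, at the middle channel (value of joint across above 0.15 rad and value of joint fore between -0.15 and 0.15 rad).
2. the lever is forward in the third slot (value of joint across above 0.19 rad and value of joint fore above 0.25 rad), for 0.2 s.
At the end, for the whole second after the job is handed in: The lever stands at rest in the far right slot: across over 0.19 rad and fore over 0.25 rad (of 0.32) (all of step 2 and value of joint fore below 0.34 rad and velocity of joint fore between -0.05 and 0.05 rad/s); the robot touches nothing.
It fails at once if the lever is pinched: pressed by the fingers on two opposite sides of its grip at once, with more than 1 N on each ((contact force between the fingers and fore_c0 above 1 N and contact force between the fingers and fore_c1 above 1 N) or (contact force between the fingers and fore_c2 above 1 N and contact force between the fingers and fore_c3 above 1 N)).
It fails at once if the lever is pushed with more than 35 N (contact force between the fingers and fore above 35 N).
It fails at once if the lever goes into the fourth slot (near right) (value of joint across above 0.12 rad and value of joint fore below -0.17 rad).
It fails at once if a bystander is moved by more than 15 mm, or lifted (distance of any of beaker_2, vial_1, vial_2, timer, marker_1, petri_1 from where it was at the start of the episode above 0.015 m).
It also fails if it takes over 59 s, if anything falls off the work surface, if the arm or the gripper's body presses on something with over 40 N, if the wrist force passes 120 N, or if a joint passes its speed limit or range.

### The arm

A 6-joint arm with a two-finger parallel gripper is mounted at the origin on a cart in front of the work surface, level with it; the furniture and walls round the work are solid. World frame = base frame: x ahead of the robot, y to its left, z up, the work surface at z = 0. Lengths are in m, angles in degrees, forces in N, time in s.
With the tool pointing down it reaches from about 0.275 to 1 m from the base axis. Payload 8.4 kg.
Tool frame: the origin (TCP) lies midway between the tips of the shut fingers; the grasp point (between the pads) lies 19 mm behind it; z points along the fingers, y is the direction in which the jaws open and shut (so a half turn about z gives the same grasp; the last joint's range is limited). The gripper opens to 85 mm and grips with 20 to 120 N. Pads are 22 mm wide; open, the fingers measure 114 mm over their backs; the gripper's body (76 mm by 85 mm) begins 54 mm behind the grasp point. The pads swing forward as they close: fully open they stand 13 mm farther back than shut.
Start: joints at [68.904, 20.225, 93.587, -0, 66.188, -0.138], TCP at [0.224, 0.584, 0.231] pointing down, gripper open.
Joint ranges: [-150.9, 150.9], [-52.94, 120.26], [3.33, 152.33], [-74.26, 254.26], [0, 154.13], [-172.89, 172.89]. Speed limits (degrees/s): [127.2, 127.2, 159.86, 180, 180, 180].

### API

Orientations are given as a 3x3 rotation matrix whose columns are the frame's x, y, z axes.
In Python, from station import manip, vision, hand_in, regions_of, mark_of gives the robot as it stands.
- The arm moves only by the shell command python3 -m jog 'ROWS' [OPENING] [FORCE]. ROWS is JSON, a list of rows, each a list of 4 numbers: the shift along the tool's x, y, z in m, then the turn about the tool's z in rad. A call has 1 to 5 rows; each row is the pose to reach, as a shift and turn from the pose commanded when the call began, along the tool's axes at that moment; what a row does not reach only later rows make up. A row lasts 1/8 s, in which the tool goes at most 62.5 mm and 10.7 degrees, less where a joint would pass 70% of its speed; a pose out of reach is approached as far as the arm can. A call with a gripper value outside its range is refused whole. OPENING is the closure, from 0 (fully open) to 1 (shut), set as the call begins (- or left out, the last holds). The fingers move at their own pace and stop on an object; FORCE is the grip in N (left out, the last holds). Time passes only in rows, so rows that repeat a pose let the fingers close. It gives the time, the measured TCP pose, the force and the opening at its end, in the units of the state.
- manip.get_state(): the state, without advancing time (a new reading comes with each control period).
- vision.camera(name): name is "scene" or "top" or "wrist"; returns the picture (420x560x3 uint8, red, green, blue); there is no depth.
- vision.camera_params(name): a dict with "fx", "fy", "cx", "cy" (pixels), "extrinsics" (4x4, takes a point from world to camera coordinates); the wrist camera has in their place "hand_eye" (4x4, takes a point from camera to tool coordinates, whose origin is the TCP and whose axes are the flange's). Camera axes: x right, y down, z forward; pixel columns grow to the right and rows downward; lengths in m; the calibration is good to about 2 mm. The wrist camera is an equidistant fisheye: a pixel r from the principal point sees the ray r / f radians off the axis. A picture is of the moment at which its call begins: read the wrist's pose just before it. camera_params takes no time and is no camera call.
- hand_in(): hands the job in, once; it reports no verdict.
Trained networks look in the newest picture that a camera, given by its name, has taken for a name from the list of things; names that differ only in an ending like _2 or _b are one class to them, and where a whole thing is asked for, a point or a joint stands for the part that bears it (a point fixed in the world has none). Each returns a list of dicts, best first, with "confidence" (0 to 1); they miss things now and then, are a little off and sometimes report something else, mostly with a low value. They report only what shows in the picture. A call takes as long as a camera call.
- regions_of(camera, name): "region" (420x560 bool, what is visible of it) and "box" ([centre column, centre row, width, height] in pixels, round what is visible of it).
- mark_of(camera, name): "location" ([row, column] in pixels: a listed point, or the origin of a listed thing).
The state is a dict: "clock": time; "joint_positions": joint angles; "qd": joint speeds; "effort": joint torques, N m; "position": TCP position; "tcp_rot": TCP orientation; "ft_force": force on the tool from outside, world axes, zero at the start; "ft_torque": the same for the moment, N m; "finger_gap": finger opening in m.
Only numpy, scipy, OpenCV 4.12 (cv2) and the standard library are available. Lean on these libraries where they do the work, as an engineer would, in place of code of your own. Each camera call takes 0.05 s, during which the arm holds its last target.

## Working session

There is one attempt and no reset: what is moved stays moved. The work goes in short steps, Python scripts to look and compute and a shell command to move; the robot and the scene stay as the last step left them, time stands still between calls to the robot, and variables do not carry over. Pictures are saved under pics/ and viewed, and the job is handed in when it is done.

```bash
mkdir -p pics; ls; python3 - <<'E'
from station import manip, vision, regions_of, mark_of
import cv2, json
s=manip.get_state(); print({k:s[k] for k in ('clock','position','tcp_rot','finger_gap','ft_force')})
for n in ('scene','top','wrist'):
    im=vision.camera(n); cv2.imwrite(f'pics/{n}0.png',im[:,:,::-1])
    p=vision.camera_params(n); print(n,p)
    for t in ('grip','gate','drive','pivot','beaker_2','vial_1','timer','marker_1','petri_1'):
        try: print(t,[(m['location'],round(m['confidence'],2)) for m in mark_of(n,t)][:3])
        except Exception as e: print(t,e)
print(manip.get_state()['clock'])
E
```

```text
pics
{'clock': 0.0, 'position': array([0.22339357, 0.58322428, 0.23056949]), 'tcp_rot': array([[-9.33854347e-01,  3.57653239e-01, -4.67674397e-04],
       [ 3.57653544e-01,  9.33853452e-01, -1.29321686e-03],
       [-2.57838496e-05, -1.37494159e-03, -9.99999054e-01]]), 'finger_gap': 0.08529134671263612, 'ft_force': array([-0.23618757,  0.29623444, -0.19203942])}
scene {'fx': 419.7390748243748, 'fy': 419.7390748243748, 'cx': 279.65679163024845, 'cy': 208.10044094205477, 'extrinsics': array([[ 0.86413727, -0.50323349,  0.00477782, -0.28458157],
       [-0.38826254, -0.67269279, -0.62987031,  0.46873088],
       [ 0.32018583,  0.54243936, -0.77668563,  0.60113202],
       [ 0.        ,  0.        ,  0.        ,  1.        ]])}
grip [([196.5, 252.8], 0.79), ([208.0, 301.2], 0.45)]
gate [([213.7, 254.0], 0.76), ([193.2, 251.6], 0.5)]
drive [([244.0, 254.9], 0.65)]
pivot []
beaker_2 [([291.4, 235.9], 0.88)]
vial_1 [([209.4, 304.2], 0.63)]
timer [([208.1, 199.8], 0.79), ([258.5, 201.9], 0.63)]
marker_1 [([254.6, 200.5], 0.51)]
petri_1 [([192.5, 285.9], 0.68)]
top {'fx': 450.20390979144554, 
[... 589 characters left out ...]
]
petri_1 [([178.7, 246.1], 0.68)]
wrist {'fx': 325.19226210127806, 'fy': 325.19226210127806, 'cx': 282.9497597328223, 'cy': 212.16224370743936, 'hand_eye': array([[ 2.50735375e-04, -9.44264962e-01, -3.29186298e-01,
         8.47442157e-02],
       [ 9.99999854e-01,  7.94769203e-05,  5.33704071e-04,
        -7.81183101e-04],
       [-4.77795342e-04, -3.29186384e-01,  9.44264845e-01,
        -1.43372873e-01],
       [ 0.00000000e+00,  0.00000000e+00,  0.00000000e+00,
         1.00000000e+00]])}
grip []
gate []
drive [([361.1, 183.1], 0.7)]
pivot []
beaker_2 [([330.3, 115.8], 0.56)]
vial_1 []
timer [([309.8, 248.9], 0.84), ([361.1, 188.9], 0.7)]
marker_1 [([305.4, 157.1], 0.56)]
petri_1 []
1.5
```

View pics/scene0.png

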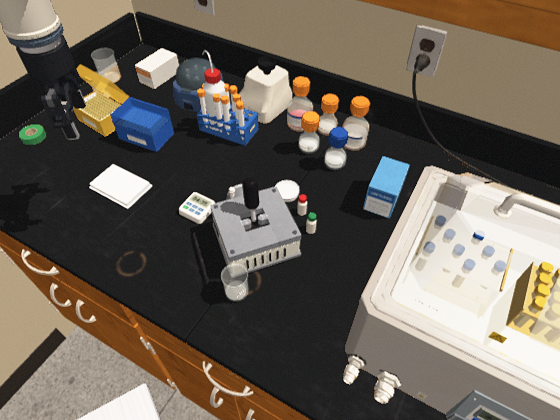

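View pics/top0.png

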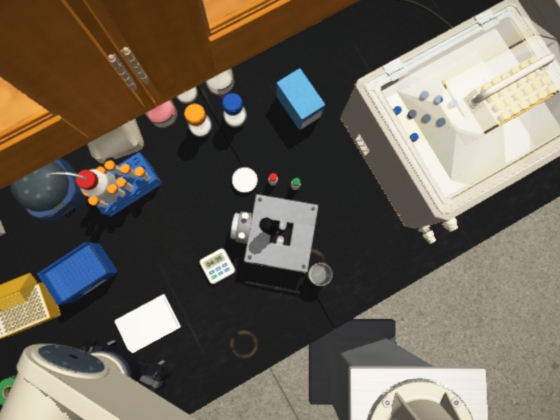

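View pics/wrist0.png

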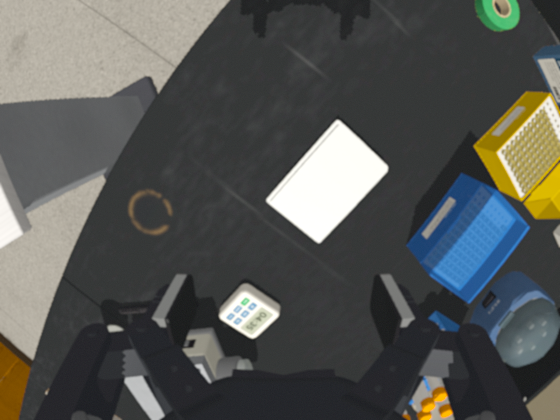

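```bash
cat > h.py <<'E'
import numpy as np, cv2
from station import manip, vision, regions_of, mark_of
def onplane(cam,uv,z):
    p=vision.camera_params(cam);E=np.array(p['extrinsics']);R,t=E[:3,:3],E[:3,3]
    c=-R.T@t; d=R.T@np.array([(uv[0]-p['cx'])/p['fx'],(uv[1]-p['cy'])/p['fy'],1])
    return c+d*(z-c[2])/d[2]
def proj(cam,P):
    p=vision.camera_params(cam);E=np.array(p['extrinsics']);q=E[:3,:3]@np.asarray(P)+E[:3,3]
    return np.array([p['fx']*q[0]/q[2]+p['cx'],p['fy']*q[1]/q[2]+p['cy']])
E
python3 - <<'E'
from h import *
for n,(a,b,c,d) in {'top':(180,300,220,350),'scene':(150,310,180,330)}.items():
    im=cv2.imread(f'pics/{n}0.png')[a:b,c:d]; cv2.imwrite(f'pics/{n}0z.png',cv2.resize(im,None,fx=5,fy=5,interpolation=cv2.INTER_CUBIC))
C=np.array([onplane('top',u,.08)[:2] for u in [(257,197),(317,205),(308,272),(247,265)]]);print(C,C.mean(0))
print('gate',onplane('top',(281.4,228.7),.08),onplane('scene',(254,213.7),.08))
for n,t,z in [('beaker',(315,273.9),0),('v1',(273,178.9),0),('v2',(296.3,182),0),('timer',(216.8,267.9),0),('marker',(272.2,288.8),0),('petri',(246.1,178.7),0)]: print(n,onplane('top',t,z))
# triangulate grip
A=[];B=[]
for n,u in (('top',(267.5,224)),('scene',(252.8,196.5))):
    p0=onplane(n,u,0);p1=onplane(n,u,.2);d=(p1-p0)/np.linalg.norm(p1-p0);M=np.eye(3)-np.outer(d,d);A.append(M);B.append(M@p0)
print('grip',np.linalg.lstsq(np.vstack(A),np.hstack(B),rcond=None))
E
```

```text
[[0.53684854 0.37886666]
 [0.52025323 0.24471384]
 [0.37162408 0.26491681]
 [0.38593104 0.3988351 ]] [0.45366422 0.3218331 ]
gate [0.46640816 0.32394206 0.08      ] [0.46360518 0.33704967 0.08      ]
beaker [0.36640142 0.24113536 0.        ]
v1 [0.59407864 0.34269758 0.        ]
v2 [0.5871221  0.28611809 0.        ]
timer [0.3788993  0.47357355 0.        ]
marker [0.3309117  0.34230777 0.        ]
petri [0.59378281 0.40781499 0.        ]
grip (array([0.47282865, 0.35506806, 0.11143537]), array([1.30767635e-06]), np.int32(3), array([1.41421356, 1.33450791, 0.46806904]))
```

```bash
ls pics
```

```text
scene0.png
scene0z.png
top0.png
top0z.png
wrist0.png
```

View pics/top0z.png

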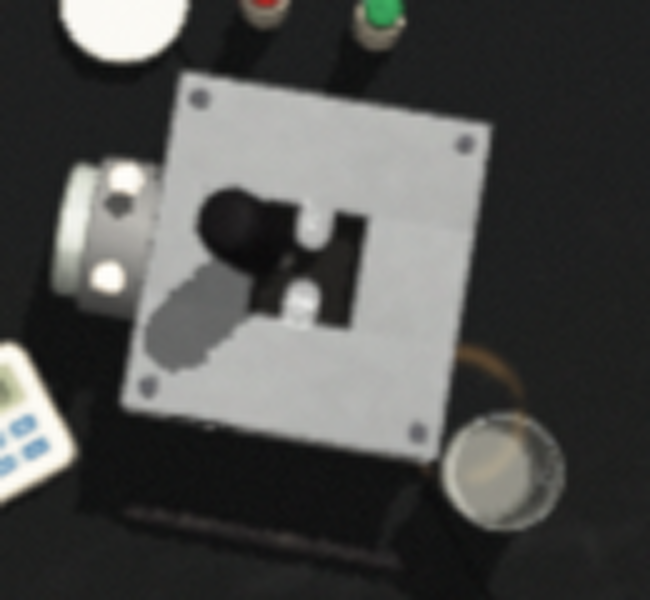

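View pics/scene0z.png

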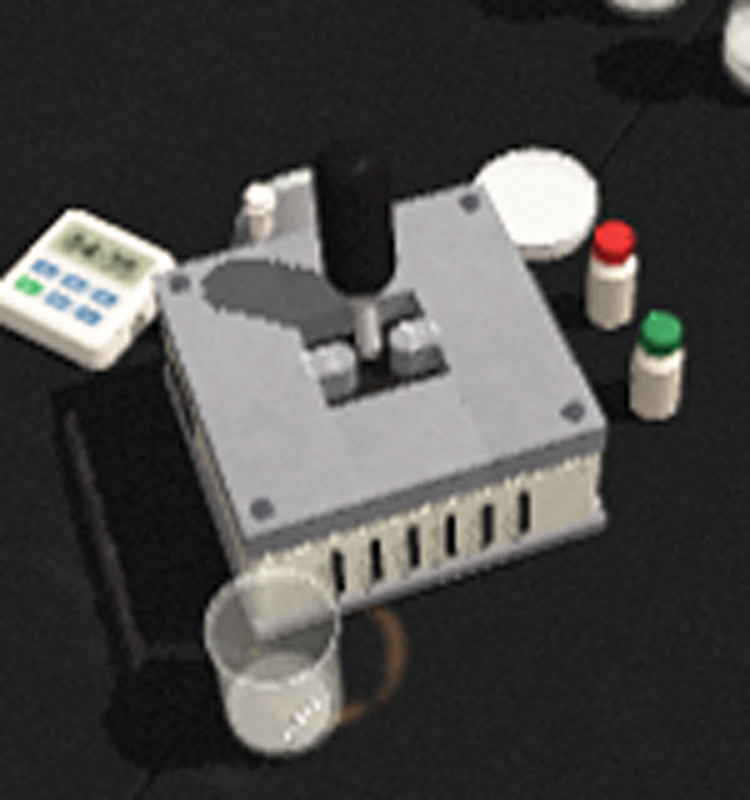

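```bash
cat >> h.py <<'E'
from scipy.optimize import least_squares
def Rz(a): return np.array([[np.cos(a),-np.sin(a),0],[np.sin(a),np.cos(a),0],[0,0,1]])
def W(d,P): return np.array([d[0],d[1],0])+Rz(d[2])@np.asarray(P)
def lev(c,f,r): return np.array([r*np.sin(f),-r*np.cos(f)*np.sin(c),.015+r*np.cos(f)*np.cos(c)])
E
python3 - <<'E'
from h import *
tz=lambda u:np.array(u)/5.+[220,180]
sz=lambda u:np.array(u)/5.+[180,150]
loc=[(.075,.07),(.075,-.07),(-.075,-.07),(-.075,.07)]
top=[tz(u) for u in [(183,72),(492,125),(437,460),(122,408)]]
sc=[sz(u) for u in [(480,185),(605,430),(250,548),(160,275)]]
def res(d,cams=('top','scene')):
    r=[]
    for n,pp in (('top',top),('scene',sc)):
        if n in cams:
            for l,u in zip(loc,pp): r+=list(proj(n,W(d,(*l,.08)))-u)
    return np.array(r)
for cams in (('top',),('scene',),('top','scene')):
    s=least_squares(lambda d:res(d,cams),[.45,.32,-.17]);print(cams,s.x,np.degrees(s.x[2]));print(s.fun.round(1))
d=s.x
np.save('d.npy',d)
obs=[('top',tz((235,230)),.115+.022),('scene',sz((352,178)),.137),('scene',sz((360,282)),.088)]
g=least_squares(lambda q:np.hstack([proj(n,W(d,lev(q[0],q[1],r)))-u for n,u,r in obs]),[-.26,0]);print(g.x,g.fun)
for r in (.115,.149):print(W(d,lev(*g.x,r)))
for n in ('top','scene'):
    im=cv2.imread(f'pics/{n}0.png'); pts=[W(d,(*l,.08)) for l in loc]+[W(d,(sx*.026,sy*.024,.08)) for sx in(1,-1) for sy in (1,-1)]+[W(d,lev(*g.x,r)) for r in (.085,.115,.149)]
    off,k={'top':((220,180),(130,120)),'scene':((180,150),(150,160))}[n]
    im=cv2.resize(im[off[1]:off[1]+k[1],off[0]:off[0]+k[0]],None,fx=5,fy=5)
    for P in pts:
        u=(proj(n,P)-off)*5; cv2.circle(im,tuple(u.astype(int).tolist()),4,(0,0,255),-1)
    cv2.imwrite(f'pics/{n}0f.png',im)
E
```

```text
('top',) [ 0.45695858  0.32308178 -0.16146451] -9.251235116029088
[-0.1  0.2 -0.2  0.2  0.1 -0.   0.2 -0.4]
('scene',) [ 0.45698768  0.32057837 -0.16136846] -9.245731931582364
[ 1.1 -0.   1.  -0.  -0.4 -0.8 -1.6  0.7]
('top', 'scene') [ 0.45707949  0.32195302 -0.16133218] -9.24365324301472
[ 0.4  0.2  0.3  0.2  0.6 -0.1  0.7 -0.5  0.8 -0.5  0.7 -0.5 -0.7 -1.4
 -1.8  0.3]
[-0.25081093  0.03192868] [ 0.47167131 -0.40353723 -0.63457766  0.10646438  0.0915608  -0.77311912]
[0.46528541 0.34952012 0.12634504]
[0.46771151 0.35767039 0.15926444]
```

```bash
python3 -c "
import cv2,numpy as np
a=cv2.imread('pics/top0f.png');b=cv2.imread('pics/scene0f.png');b=cv2.resize(b,(562,600));a=a[:,:]
c=cv2.resize(np.hstack([a,b]),(800,396));cv2.imwrite('pics/fit0.png',c)"
```

```text
(no output)
```

View pics/fit0.png

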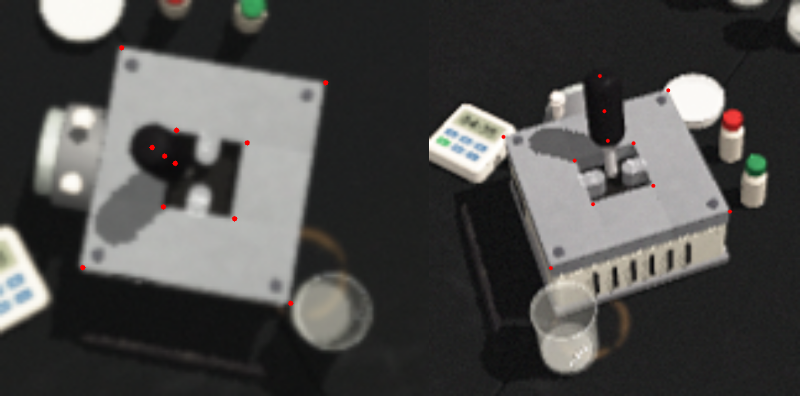

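```bash
cat >> h.py <<'E'
def to(P, yaw=None):
    """shift in tool axes to drive-frame point P"""
    d=np.load('d.npy'); s=manip.get_state(); R=np.array(s['tcp_rot']); D=W(d,P)-s['position']
    print('t',s['clock'],'tool shift',(R.T@D).round(4),'drive shift',(Rz(-d[2])@D).round(4),'ft(drive)',(Rz(-d[2])@s['ft_force']).round(1))
    a=np.arctan2(R[1,1],R[0,1]); print('tool turn',-(d[2]+np.pi/2-a))
E
python3 -c "
from h import *
to((0,.1,.2))"
```

```text
t 1.5 tool shift [-0.2914 -0.0629  0.0313] drive shift [ 0.2725 -0.1208 -0.0313] ft(drive) [0.  0.4 0.1]
tool turn -0.20443530168953195
```

```bash
python3 -m jog '[[-0.05,-0.01,0,-0.04],[-0.1,-0.02,0,-0.08],[-0.15,-0.032,0.01,-0.12],[-0.2,-0.043,0.01,-0.16],[-0.25,-0.054,0.02,-0.204]]' 1 20; python3 -m jog '[[0,0,0,0],[0,0,0,0]]'; python3 -c "
from h import *
to((0,.1,.12))
for n in ('scene','wrist','top'): cv2.imwrite(f'pics/{n}1.png',vision.camera(n)[:,:,::-1])
print(manip.get_state()['finger_gap'])"
```

```text
clock: 2.12
position: [0.4394, 0.4432, 0.2119]
tcp_rot: [[-0.987, 0.16, 0.001], [0.16, 0.987, 0.001], [-0.001, 0.001, -1.0]]
ft_force: [0.9, -0.3, -0.5]
finger_gap: -0.0001
clock: 2.38
position: [0.4375, 0.4439, 0.2112]
tcp_rot: [[-0.987, 0.162, -0.0], [0.162, 0.987, 0.0], [0.0, 0.0, -1.0]]
ft_force: [-0.3, 0.1, -0.1]
finger_gap: 0.0006
t 2.375 tool shift [-0.039  -0.0171  0.0912] drive shift [ 0.0389 -0.0172 -0.0912] ft(drive) [-0.4  0.1 -0.1]
tool turn -0.0016504183318597487
-0.00010060787405610054
```

View pics/wrist1.png

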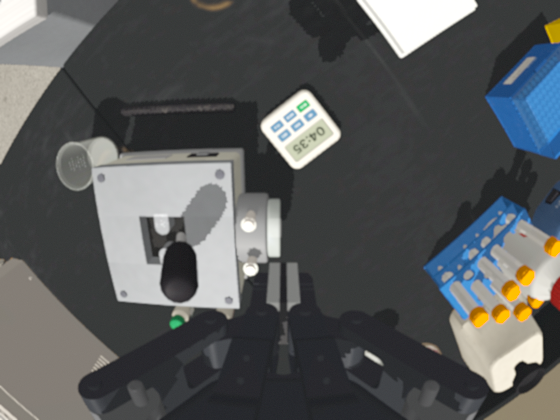

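View pics/scene1.png

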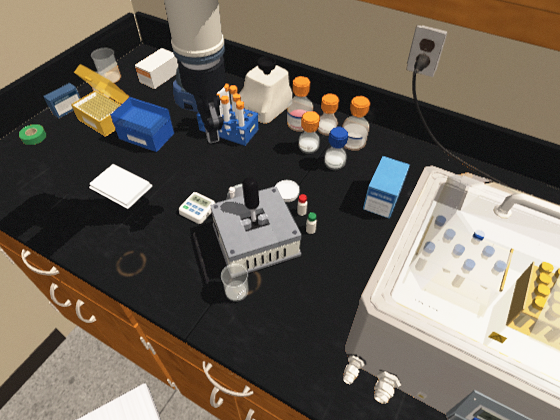

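```bash
python3 -m jog '[[-0.02,-0.009,0.02,0],[-0.039,-0.017,0.04,0],[-0.039,-0.017,0.06,0],[-0.039,-0.017,0.081,0],[-0.039,-0.017,0.081,0]]'; python3 -c "
from h import *
to((0,.08,.13))
for n in ('scene','wrist'): cv2.imwrite(f'pics/{n}2.png',vision.camera(n)[:,:,::-1])"
```

```text
clock: 3.15
position: [0.4722, 0.4194, 0.1274]
tcp_rot: [[-0.987, 0.162, -0.004], [0.162, 0.987, -0.003], [0.003, -0.004, -1.0]]
ft_force: [-0.6, -0.4, 0.3]
finger_gap: -0.0002
t 3.15 tool shift [-0.0007 -0.0186 -0.0025] drive shift [ 0.0007 -0.0186  0.0026] ft(drive) [-0.5 -0.5  0.3]
tool turn -0.0009165667542430089
```

View pics/wrist2.png

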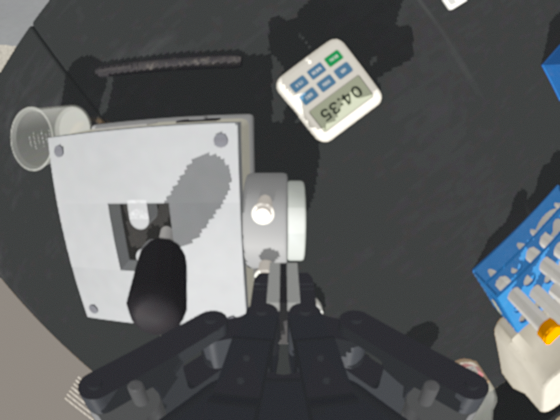

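```bash
python3 - <<'E'
from h import *
p=vision.camera_params('wrist');H=np.array(p['hand_eye'])
def pt(P):
    q=np.linalg.inv(H)@np.array([*P,1]);q=q[:3];r=np.hypot(q[0],q[1]);th=np.arctan2(r,q[2]);k=p['fx']*th/r
    return (q[:2]*k+[p['cx'],p['cy']]).round()
for y in (-.011,-.015,-.03,-.045,-.06):
    print(y,[pt((0,y,z)).tolist() for z in (0,-.02,-.04,-.05,-.06,-.07,-.09)])
E
python3 -c "
import cv2
im=cv2.imread('pics/wrist2.png');cv2.imwrite('pics/w2z.png',cv2.resize(im[230:420,60:300],None,fx=3,fy=3))"
```

```text
-0.011 [[263.0, 277.0], [260.0, 299.0], [257.0, 326.0], [256.0, 343.0], [254.0, 361.0], [252.0, 382.0], [247.0, 431.0]]
-0.015 [[255.0, 277.0], [252.0, 299.0], [248.0, 326.0], [245.0, 342.0], [243.0, 361.0], [240.0, 381.0], [233.0, 430.0]]
-0.03 [[226.0, 276.0], [219.0, 298.0], [211.0, 325.0], [207.0, 341.0], [202.0, 358.0], [196.0, 378.0], [183.0, 425.0]]
-0.045 [[198.0, 275.0], [188.0, 297.0], [177.0, 323.0], [170.0, 338.0], [163.0, 355.0], [155.0, 374.0], [138.0, 418.0]]
-0.06 [[171.0, 274.0], [159.0, 295.0], [145.0, 320.0], [136.0, 334.0], [128.0, 350.0], [118.0, 368.0], [97.0, 409.0]]
```

View pics/w2z.png

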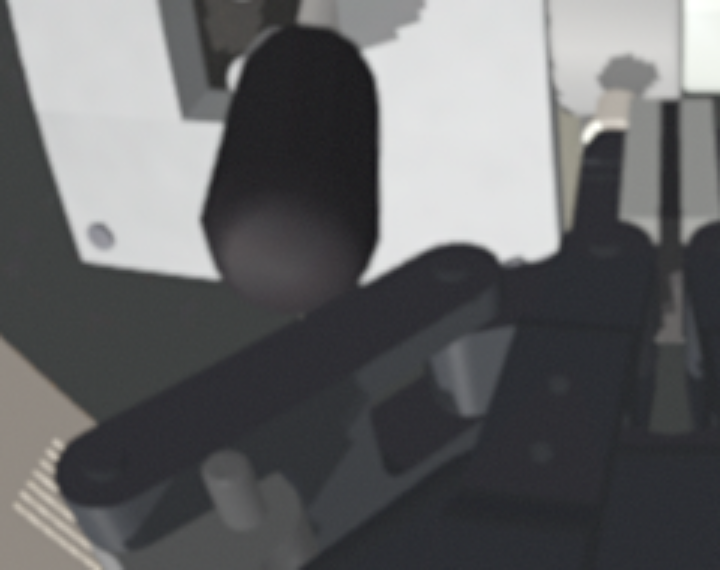

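```bash
python3 -m jog '[[0,0,-0.01,0],[0,-0.01,-0.01,0],[0,-0.02,-0.01,0],[0,-0.024,-0.01,0],[0,-0.026,-0.01,0]]';python3 -m jog '[[0,-0.003,0,0],[0,-0.006,0,0],[0,-0.009,0,0],[0,-0.012,0,0],[0,-0.012,0,0]]'; python3 -c "
from h import *
to((0,-.003,.138))
for n in ('scene','wrist'): cv2.imwrite(f'pics/{n}3.png',vision.camera(n)[:,:,::-1])"
```

```text
clock: 3.88
position: [0.4692, 0.3946, 0.1403]
tcp_rot: [[-0.987, 0.161, 0.0], [0.161, 0.987, 0.0], [-0.0, 0.0, -1.0]]
ft_force: [0.2, 0.1, -0.8]
finger_gap: -0.0002
clock: 4.5
position: [0.4675, 0.3833, 0.1405]
tcp_rot: [[-0.987, 0.161, 0.0], [0.161, 0.987, 0.0], [-0.0, 0.0, -1.0]]
ft_force: [1.3, 0.6, 0.6]
finger_gap: -0.0003
t 4.5 tool shift [ 0.0004 -0.0652  0.0025] drive shift [-0.0004 -0.0652 -0.0025] ft(drive) [1.2 0.8 0.6]
tool turn -0.000536665616383214
```

View pics/wrist3.png

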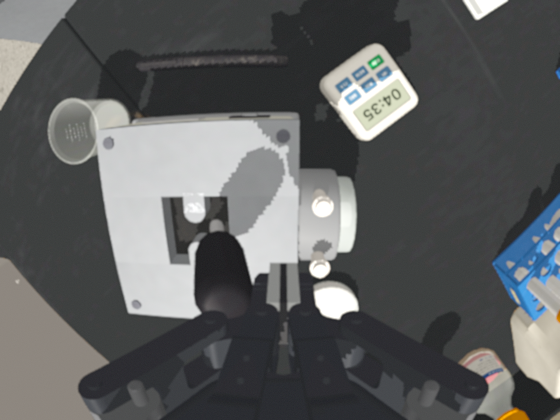

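```bash
python3 -m jog '[[0,-0.004,0,0],[0,-0.008,0,0],[0,-0.012,0,0],[0,-0.016,0,0],[0,-0.02,0,0]]'; python3 -c "
from h import *
to((0,-.003,.138))
for n in ('scene','wrist'): cv2.imwrite(f'pics/{n}4.png',vision.camera(n)[:,:,::-1])"
```

```text
clock: 5.22
position: [0.464, 0.3631, 0.1403]
tcp_rot: [[-0.987, 0.161, -0.0], [0.161, 0.987, -0.0], [0.0, -0.0, -1.0]]
ft_force: [0.2, 0.5, 1.4]
finger_gap: -0.0001
t 5.225 tool shift [ 0.0002 -0.0448  0.0023] drive shift [-0.0002 -0.0448 -0.0023] ft(drive) [0.2 0.5 1.4]
tool turn -0.0005036547047927442
```

View pics/wrist4.png

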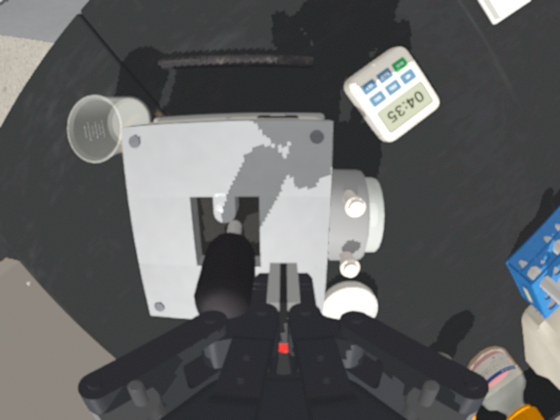

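```bash
python3 -m jog '[[0,-0.004,0,0],[0,-0.008,0,0],[0,-0.012,0,0],[0,-0.015,0,0],[0,-0.018,0,0]]'; python3 -m jog '[[0,-0.003,0,0],[0,-0.006,0,0],[0,-0.009,0,0],[0,-0.012,0,0]]';python3 -c "
from h import *
to((0,-.003,.138))
for n in ('scene','wrist'): cv2.imwrite(f'pics/{n}5.png',vision.camera(n)[:,:,::-1])"
```

```text
clock: 5.95
position: [0.4612, 0.3455, 0.1403]
tcp_rot: [[-0.987, 0.161, -0.0], [0.161, 0.987, -0.0], [0.0, -0.0, -1.0]]
ft_force: [-0.6, 1.1, -0.6]
finger_gap: 0.0
clock: 6.45
position: [0.4592, 0.3337, 0.1403]
tcp_rot: [[-0.987, 0.161, -0.0], [0.161, 0.987, -0.0], [0.0, -0.0, -1.0]]
ft_force: [-0.1, 0.9, 0.9]
finger_gap: 0.0
t 6.45 tool shift [ 0.0002 -0.0149  0.0023] drive shift [-0.0002 -0.0149 -0.0023] ft(drive) [-0.2  0.8  0.9]
tool turn -0.0004565564719993809
```

View pics/wrist5.png

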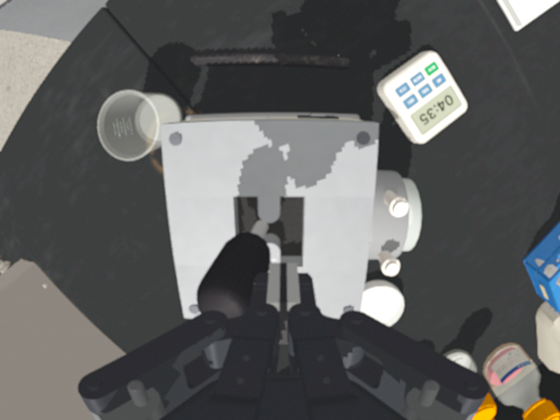

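```bash
python3 -m jog '[[0,-0.003,0,0],[0,-0.006,0,0],[0,-0.009,0,0],[0,-0.011,0,0],[0,-0.013,0,0]]'; python3 -c "
from h import *
to((0,-.003,.138))
for n in ('scene','wrist','top'): cv2.imwrite(f'pics/{n}6.png',vision.camera(n)[:,:,::-1])"
```

```text
clock: 7.18
position: [0.4571, 0.3209, 0.1403]
tcp_rot: [[-0.987, 0.161, -0.0], [0.161, 0.987, -0.0], [0.0, -0.0, -1.0]]
ft_force: [-0.1, 0.7, 0.0]
finger_gap: 0.0
t 7.175 tool shift [ 0.0002 -0.002   0.0023] drive shift [-0.0002 -0.002  -0.0023] ft(drive) [-0.2  0.7  0. ]
tool turn -0.0005221855441968071
```

View pics/wrist6.png

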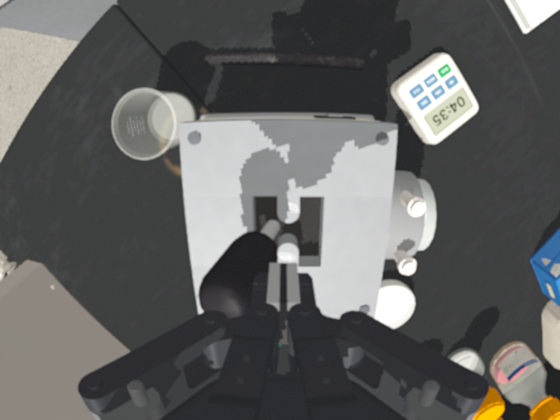

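View pics/scene6.png

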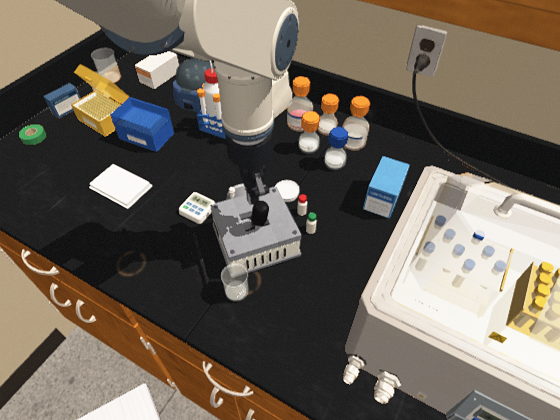

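```bash
python3 -m jog '[[0,-0.0015,0,0],[0,-0.003,0,0],[0,-0.003,0,0]]'; python3 -m jog '[[0,-0.001,0,0],[0,-0.002,0,0],[0,-0.002,0,0]]';python3 -c "
from h import *
to((0,-.003,.138))
for n in ('scene','wrist','top'): cv2.imwrite(f'pics/{n}7.png',vision.camera(n)[:,:,::-1])
im=cv2.imread('pics/wrist7.png')[150:350,180:360];cv2.imwrite('pics/w7z.png',cv2.resize(im,None,fx=3,fy=3))
im=cv2.imread('pics/scene7.png')[150:290,180:330];cv2.imwrite('pics/s7z.png',cv2.resize(im,None,fx=4,fy=4))"
```

```text
clock: 7.7
position: [0.4567, 0.318, 0.1403]
tcp_rot: [[-0.987, 0.161, -0.0], [0.161, 0.987, -0.0], [0.0, -0.0, -1.0]]
ft_force: [-0.1, 0.6, -0.0]
finger_gap: -0.0001
clock: 8.07
position: [0.4564, 0.316, 0.1403]
tcp_rot: [[-0.987, 0.161, -0.0], [0.161, 0.987, -0.0], [-0.0, -0.0, -1.0]]
ft_force: [-0.0, 1.0, -1.0]
finger_gap: 0.0002
t 8.075 tool shift [0.0002 0.0029 0.0023] drive shift [-0.0002  0.0029 -0.0023] ft(drive) [-0.2  0.9 -1. ]
tool turn -0.00047051111578633176
```

View pics/w7z.png

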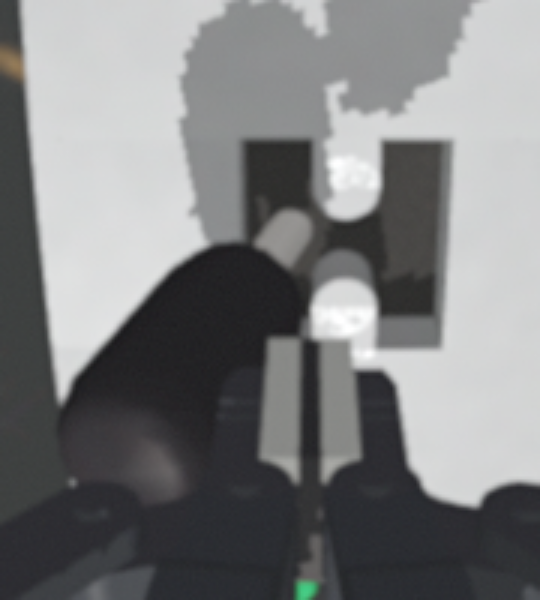

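View pics/s7z.png

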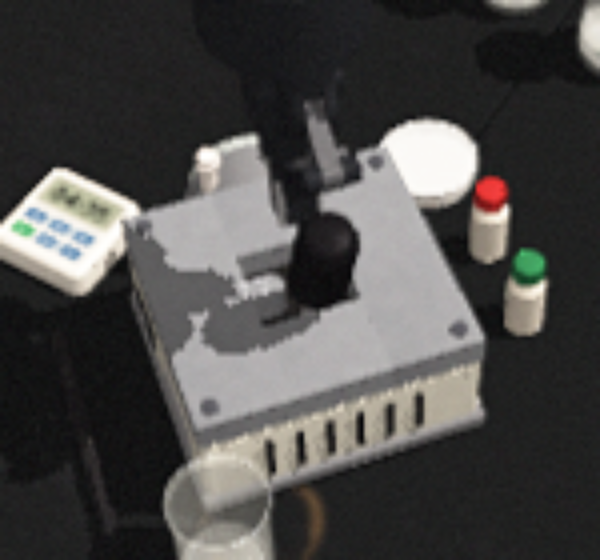

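```bash
python3 - <<'E'
from h import *
d=np.load('d.npy')
obs=[('scene',np.array((331,232))/4+[180,150],.139),('scene',np.array((322,287))/4+[180,150],.088)]
g=least_squares(lambda q:np.hstack([proj(n,W(d,lev(q[0],q[1],r)))-u for n,u,r in obs]),[.2,0]);print(g.x,g.fun)
E
```

```text
[0.23368722 0.06201235] [ 0.21756339  0.73659692 -0.3683104  -1.21284368]
```

```bash
python3 -m jog '[[0,0.012,0,0],[0,0.02,0,0],[0.025,0.02,0,0],[0.05,0.02,0,0],[0.06,0.02,0,0]]'; python3 -m jog '[[0,-0.015,0,0],[0,-0.03,0,0],[0,-0.041,0,0],[0,-0.041,0.012,0],[0,-0.041,0.022,0]]';python3 -m jog '[[0,0,0,0]]';python3 -c "
from h import *
to((-.025,-.027,.118))
for n in ('scene','wrist'): cv2.imwrite(f'pics/{n}8.png',vision.camera(n)[:,:,::-1])
im=cv2.imread('pics/scene8.png')[150:290,180:330];cv2.imwrite('pics/s8z.png',cv2.resize(im,None,fx=4,fy=4))"
```

```text
clock: 8.85
position: [0.3978, 0.3454, 0.1402]
tcp_rot: [[-0.987, 0.16, -0.001], [0.16, 0.987, -0.001], [0.001, -0.001, -1.0]]
ft_force: [0.5, 0.0, 0.7]
finger_gap: -0.0001
clock: 9.48
position: [0.394, 0.3049, 0.1174]
tcp_rot: [[-0.987, 0.162, 0.0], [0.162, 0.987, 0.0], [-0.0, 0.0, -1.0]]
ft_force: [-0.6, 0.1, -0.5]
finger_gap: -0.0001
clock: 9.6
position: [0.3933, 0.3048, 0.117]
tcp_rot: [[-0.987, 0.161, -0.002], [0.161, 0.987, -0.001], [0.002, -0.002, -1.0]]
ft_force: [0.2, -0.4, 0.9]
finger_gap: 0.0001
t 9.6 tool shift [-0.0352  0.0002 -0.0011] drive shift [0.0352 0.0002 0.001 ] ft(drive) [ 0.3 -0.3  0.9]
tool turn -0.0004993315502848095
```

View pics/wrist8.png

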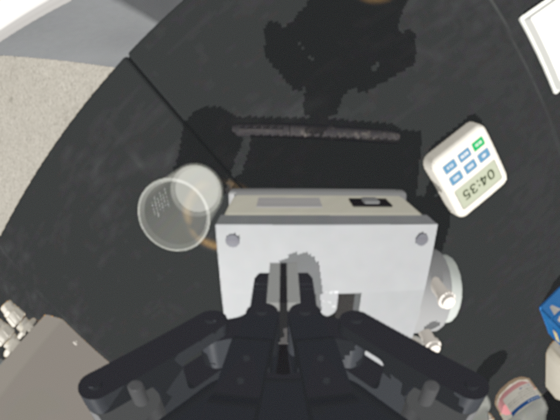

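View pics/s8z.png

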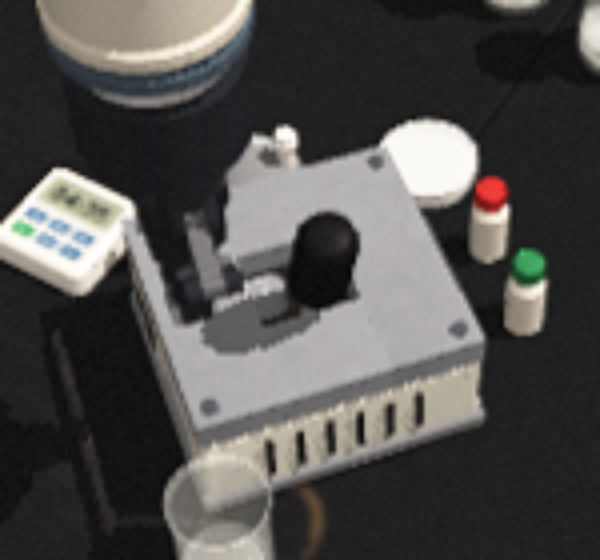

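```bash
python3 -m jog '[[-0.012,0,0,0],[-0.024,0,0,0],[-0.03,0,0,0],[-0.034,0,0,0],[-0.037,0,0,0]]'; python3 -m jog '[[-0.003,0,0,0],[-0.006,0,0,0],[-0.009,0,0,0],[-0.012,0,0,0],[-0.012,0,0,0]]';python3 -c "
from h import *
to((.008,-.027,.118))
for n in ('scene','wrist'): cv2.imwrite(f'pics/{n}9.png',vision.camera(n)[:,:,::-1])
im=cv2.imread('pics/scene9.png')[150:290,180:330];cv2.imwrite('pics/s9z.png',cv2.resize(im,None,fx=4,fy=4))"
```

```text
clock: 10.32
position: [0.4305, 0.299, 0.1182]
tcp_rot: [[-0.987, 0.161, -0.0], [0.161, 0.987, -0.0], [0.0, -0.0, -1.0]]
ft_force: [-0.3, -0.0, -0.2]
finger_gap: -0.0005
clock: 10.95
position: [0.4424, 0.2971, 0.1183]
tcp_rot: [[-0.987, 0.161, 0.0], [0.161, 0.987, -0.0], [-0.0, -0.0, -1.0]]
ft_force: [-0.1, -0.6, 0.0]
finger_gap: -0.0
t 10.95 tool shift [-0.0185 -0.0001  0.0003] drive shift [ 0.0185 -0.0001 -0.0003] ft(drive) [-0.  -0.6  0. ]
tool turn -0.0005785727130871443
```

View pics/s9z.png

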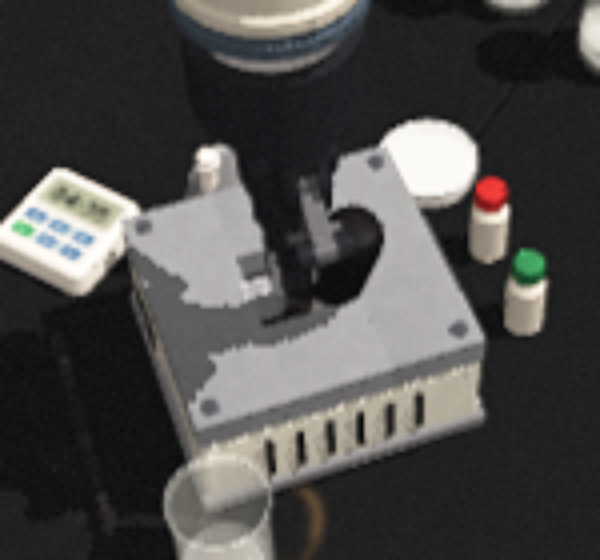

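```bash
python3 -m jog '[[-0.003,0,0,0],[-0.006,0,0,0],[-0.009,0,0,0],[-0.011,0,0,0],[-0.011,0,0,0]]'; python3 -m jog '[[-0.0015,0,0,0],[-0.003,0,0,0],[-0.003,0,0,0]]';python3 -c "
from h import *
to((.008,-.027,.118))
for n in ('scene','wrist'): cv2.imwrite(f'pics/{n}10.png',vision.camera(n)[:,:,::-1])
im=cv2.imread('pics/scene10.png')[150:290,180:330];cv2.imwrite('pics/s10z.png',cv2.resize(im,None,fx=4,fy=4))"
```

```text
clock: 11.68
position: [0.4532, 0.2953, 0.1182]
tcp_rot: [[-0.987, 0.161, 0.0], [0.161, 0.987, -0.0], [-0.0, -0.0, -1.0]]
ft_force: [-0.3, 0.4, -1.3]
finger_gap: 0.0003
clock: 12.05
position: [0.4561, 0.2949, 0.1183]
tcp_rot: [[-0.987, 0.161, 0.0], [0.161, 0.987, -0.0], [-0.0, -0.0, -1.0]]
ft_force: [-1.2, -0.2, 0.2]
finger_gap: 0.0
t 12.05 tool shift [-0.0046 -0.0001  0.0003] drive shift [ 0.0046 -0.0001 -0.0003] ft(drive) [-1.2 -0.4  0.2]
tool turn -0.0005037275326005286
```

View pics/s10z.png

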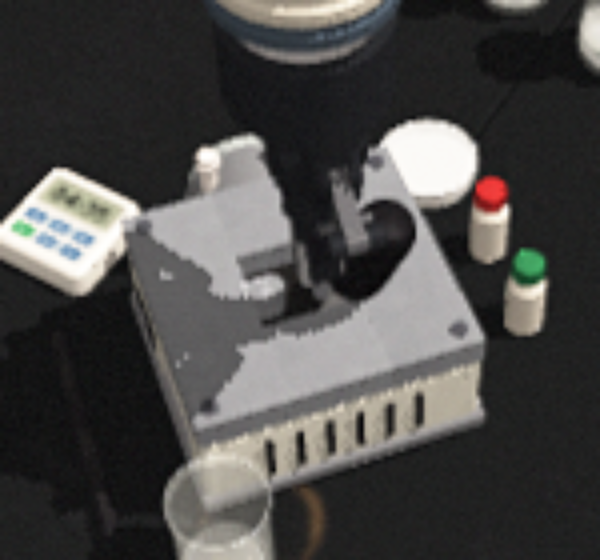

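View pics/wrist10.png

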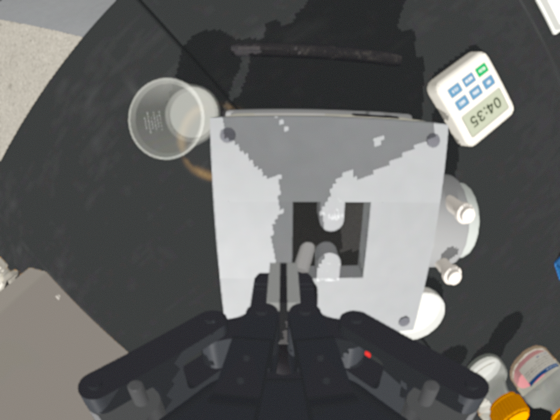

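```bash
python3 -m jog '[[-0.001,0,0,0],[-0.002,0,0,0],[-0.002,0,0,0]]'; python3 -m jog '[[-0.001,0,0,0],[-0.002,0,0,0],[-0.002,0,0,0]]';python3 -c "
from h import *
to((.008,-.027,.118))
for n in ('scene','wrist'): cv2.imwrite(f'pics/{n}11.png',vision.camera(n)[:,:,::-1])
im=cv2.imread('pics/scene11.png')[150:290,180:330];cv2.imwrite('pics/s11z.png',cv2.resize(im,None,fx=4,fy=4))
d=np.load('d.npy')
for f in (.2,.25,.3,.32): print(f,[((proj('scene',W(d,lev(.245,f,r)))-[180,150])*4).round() for r in (.088,.139)])"
```

```text
clock: 12.52
position: [0.458, 0.2946, 0.1183]
tcp_rot: [[-0.987, 0.161, 0.0], [0.161, 0.987, -0.0], [-0.0, -0.0, -1.0]]
ft_force: [-0.8, 0.0, 0.0]
finger_gap: 0.0001
clock: 12.9
position: [0.46, 0.2943, 0.1183]
tcp_rot: [[-0.987, 0.161, 0.0], [0.161, 0.987, 0.0], [-0.0, 0.0, -1.0]]
ft_force: [-1.7, -0.2, 0.3]
finger_gap: -0.0
t 12.9 tool shift [-0.0006 -0.0001  0.0003] drive shift [ 0.0006 -0.0001 -0.0003] ft(drive) [-1.6 -0.5  0.3]
tool turn -0.0005145220437974274
0.2 [array([344., 278.]), array([371., 229.])]
0.25 [array([352., 277.]), array([384., 227.])]
0.3 [array([360., 275.]), array([396., 224.])]
0.32 [array([363., 275.]), array([401., 224.])]
```

View pics/s11z.png

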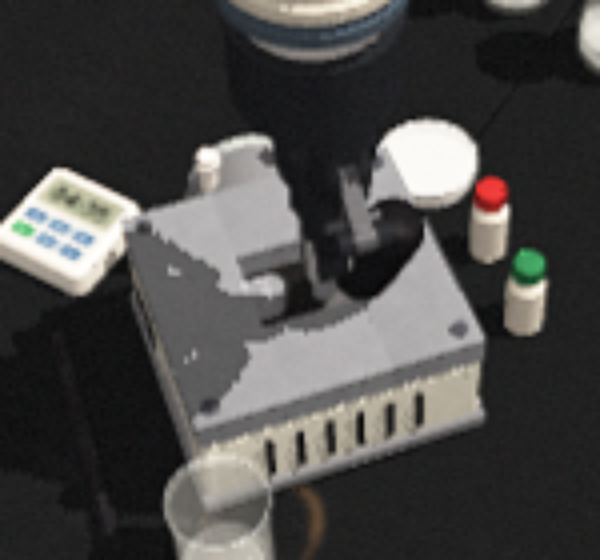

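```bash
python3 -m jog '[[-0.001,0,0,0],[-0.001,0,0,0]]'; python3 -m jog '[[-0.001,0,0,0],[-0.001,0,0,0]]'; python3 -m jog '[[-0.001,0,0,0],[-0.001,0,0,0]]'
```

```text
clock: 13.25
position: [0.4609, 0.2941, 0.1183]
tcp_rot: [[-0.987, 0.161, -0.0], [0.161, 0.987, -0.0], [-0.0, -0.0, -1.0]]
ft_force: [-1.1, -0.2, -0.7]
finger_gap: 0.0001
clock: 13.5
position: [0.462, 0.294, 0.1183]
tcp_rot: [[-0.987, 0.161, 0.0], [0.161, 0.987, 0.0], [-0.0, 0.0, -1.0]]
ft_force: [-0.4, 0.2, -0.5]
finger_gap: 0.0001
clock: 13.75
position: [0.4629, 0.2938, 0.1183]
tcp_rot: [[-0.987, 0.161, 0.0], [0.161, 0.987, -0.0], [-0.0, -0.0, -1.0]]
ft_force: [-0.3, -0.6, -0.1]
finger_gap: 0.0003
```

```bash
python3 -m jog '[[-0.001,0,0,0],[-0.001,0,0,0]]'; python3 -m jog '[[-0.001,0,0,0],[-0.001,0,0,0]]'; python3 -c "
from h import *
to((.008,-.027,.118))
for n in ('scene','wrist'): cv2.imwrite(f'pics/{n}12.png',vision.camera(n)[:,:,::-1])
im=cv2.imread('pics/scene12.png')[150:290,180:330];cv2.imwrite('pics/s12z.png',cv2.resize(im,None,fx=4,fy=4))"
```

```text
clock: 14.0
position: [0.4637, 0.2936, 0.1182]
tcp_rot: [[-0.987, 0.161, -0.0], [0.161, 0.987, -0.0], [0.0, -0.0, -1.0]]
ft_force: [-3.5, 1.1, -0.4]
finger_gap: 0.0
clock: 14.25
position: [0.4645, 0.2934, 0.1181]
tcp_rot: [[-0.987, 0.161, -0.001], [0.161, 0.987, -0.0], [0.001, -0.0, -1.0]]
ft_force: [-3.8, 1.5, 0.9]
finger_gap: 0.0002
t 14.25 tool shift [ 0.0039 -0.      0.0001] drive shift [-0.0039 -0.     -0.0001] ft(drive) [-4.   0.9  0.9]
tool turn -0.0005250007363757359
```

View pics/s12z.png

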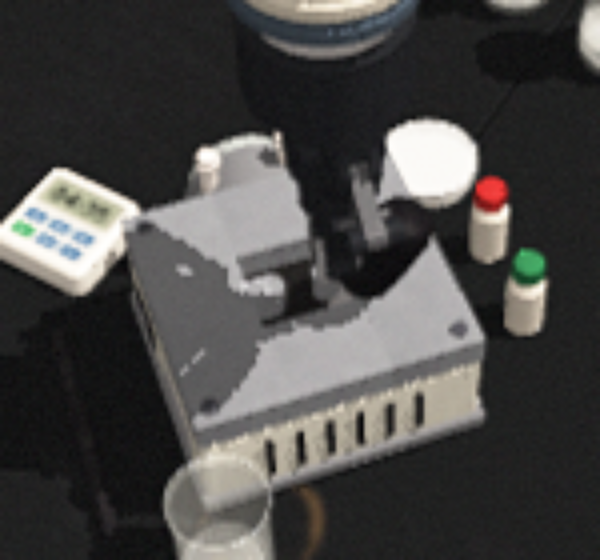

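```bash
python3 -m jog '[[0.003,0,0,0],[0.015,0,0,0],[0.04,0,0,0],[0.065,0,0,0],[0.075,0,0,0]]'; python3 -m jog '[[0,0,-0.03,0],[0.01,0,-0.06,0],[0.02,0,-0.09,0],[0.02,0,-0.09,0]]'; python3 -c "
from h import *
to((.008,-.027,.118))
for n in ('scene','wrist','top'): cv2.imwrite(f'pics/{n}13.png',vision.camera(n)[:,:,::-1])
im=cv2.imread('pics/scene13.png')[150:310,180:330];cv2.imwrite('pics/s13z.png',cv2.resize(im,None,fx=4,fy=4))"
```

```text
clock: 14.98
position: [0.3891, 0.3057, 0.1184]
tcp_rot: [[-0.987, 0.16, -0.0], [0.16, 0.987, -0.0], [0.0, -0.0, -1.0]]
ft_force: [0.5, 0.3, 0.4]
finger_gap: -0.0002
clock: 15.48
position: [0.3718, 0.31, 0.2105]
tcp_rot: [[-0.987, 0.16, 0.004], [0.16, 0.987, 0.003], [-0.003, 0.004, -1.0]]
ft_force: [0.1, -0.3, -0.6]
finger_gap: 0.0001
t 15.475 tool shift [-0.0899 -0.0018  0.0928] drive shift [ 0.0902 -0.0015 -0.0925] ft(drive) [ 0.1 -0.2 -0.6]
tool turn 0.00039828930500340753
```

View pics/s13z.png

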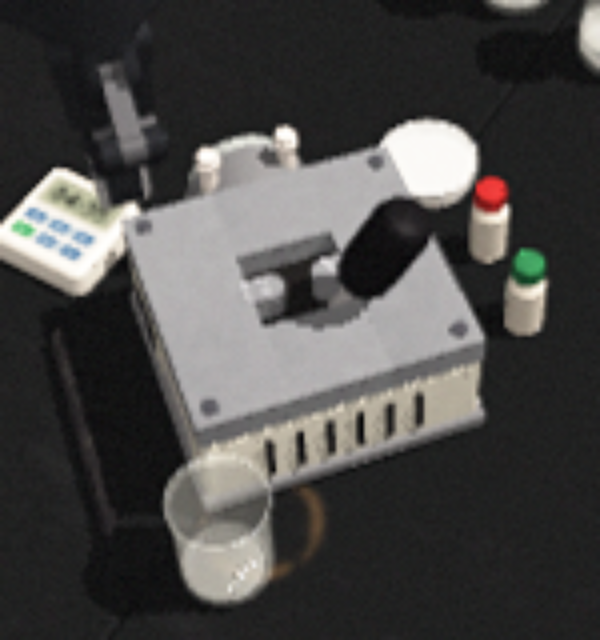

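View pics/wrist13.png

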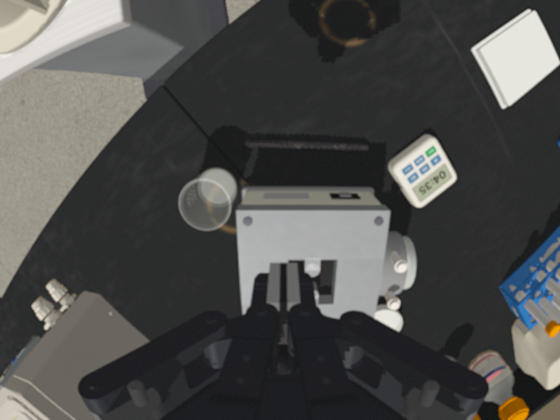

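```bash
python3 -m jog '[[0,0,0,0],[0,0,0,0],[0,0,0,0]]'; python3 - <<'E'
from h import *
from station import hand_in
d=np.load('d.npy')
obs=[('scene',np.array((402,226))/4+[180,150],.139),('scene',np.array((364,277))/4+[180,150],.088)]
g=least_squares(lambda q:np.hstack([proj(n,W(d,lev(q[0],q[1],r)))-u for n,u,r in obs]),[.2,.3]);print(g.x,g.fun)
print(hand_in())
E
```

```text
clock: 16.0
position: [0.371, 0.3086, 0.2079]
tcp_rot: [[-0.987, 0.161, -0.001], [0.161, 0.987, -0.0], [0.0, -0.001, -1.0]]
ft_force: [-0.1, -0.3, 0.0]
finger_gap: -0.0001
[0.25611572 0.31986895] [ 0.11833984  0.07792944 -0.19587882 -0.12966302]
the job is handed in; nothing more can be done
None
```

The lever is in third, the far right slot. I pushed it there with the outside of the shut fingers and handed the job in at about 16 s; no verdict came back.

- **The moves:** I pushed the lever to the right along the middle channel. Then I moved the fingers round behind it and pushed it forward until the force rose to about 4 N against the stop. The fingers never pinched it, and the lever did not go near the fourth slot.
- **Last checks:** From the last scene picture, with the gripper backed off and raised clear, the lever stands at across ≈ 0.256 rad and fore ≈ 0.320 rad. The wrist force was about 0 N. The bystanders I could see looked unmoved, judged by eye only and not measured.
- **A weaker check:** The lever reading after the sideways push was rough: across ≈ 0.23 and fore ≈ 0.06 rad, from one camera with about 1 pixel of misfit. No check failed or disagreed with another.

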